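# Turn the coded sample bottle to the scanner and scan it

## Task

Turn the turntable by its blue-topped finger post until the barcode on the little resin bottle squarely faces the red window of the scanner, within about ten degrees, then press the green button on the scanner to scan it and let go. The bottle is sticky with resin: do not touch it, and leave it standing upright in the middle of the turntable. Do not disturb the other things on the bench.

Things in the scene. Friction and masses are not known exactly. Their poses are not given: they have to be found in the camera images.
- station: Fixed station: grey base plate (x, y from -105, -105 to 105, 195 mm; 15 thick), aluminium turntable disc (diameter 186, top 28 above bench) and black scanner block 80 wide, 60 deep, its top 85 above bench. Origin: on the turntable's vertical axis at bench height; z up. Its y axis points from the turntable axis to the block, whose red-windowed front lies 115 mm from the axis.
- disc (a joint): Turntable angle in rad, growing anticlockwise seen from above; at 0 the finger post is at the station's -x side. It turns freely (stops only at +-6.2 rad) against light dry friction, 0.06 N m or about 1 N at the post, and stays where it is left.
- post (a point): Top of the finger post: an upright round pin of 12 mm diameter, steel with a blue rounded top, fixed on the turntable 75 mm from its axis, rising from the disc (28 mm above the bench) to this point 96 mm above the bench. Push it sideways or pinch it to turn the disc; a light pinch lets the pin turn between the fingers.
- sample: Small dark brown resin bottle, loose, 52 mm diameter, 80 mm high, black cap (34 mm), 0.09 to 0.18 kg, standing on the rubber pad in the middle of the turntable within 5 mm of the axis and turning with it. Origin: centre of its underside (28 mm above bench). z up; x points out through the middle of its barcode, as does the yellow stripe on the cap.
- code (a point): Middle of the white label with black bars on the side of the sample bottle, 26 mm from the bottle's axis and 30 mm above its underside. The label covers about a quarter of the way round.
- window (a point): Centre of the scanner's red window, on the front face of the block, 58 mm above the bench. Its axes are those of the station: y points away from the turntable, into the block.
- trigger (a joint): Travel of the green scan button in m: 0 released, 0.006 fully pressed; it springs back. Fully down takes about 5 N; it counts as pressed from 0.004.
- trigger_top (a point): Centre of the top face of the green scan button (28 mm diameter) on top of the scanner block, pressed straight down. It is 145 mm from the turntable axis.
- resin_bottle: Big dark resin bottle, 84 mm diameter, 200 mm high; bystander. Origin: centre of its underside.
- scraper: Scraper with a wooden handle lying on the bench; bystander. Origin: on its underside.
- brush: Black brush lying on the bench; bystander. Origin: on its underside.
- cup: Clear plastic cup, 76 mm diameter, 85 mm high; bystander. Origin: centre of its underside.
- gear: Orange printed gear, 58 mm across, 26 mm high, standing just beyond the station; bystander. Origin: centre of its underside.
- bracket: Green printed angle bracket, 50 x 30 x 40 mm, standing just beyond the station; bystander. Origin: centre of its foot's underside.

How it is judged:
On the way, in this order (a step that is already met when the one before it is completed fails the run):
1. the bottle's barcode faces the scanner window, with the turntable at rest (angle between the x axis of sample and the y axis of window, either way round below 0.21 rad and horizontal distance between code and window below 0.11 m and horizontal distance between sample and station below 0.015 m and angle between sample's own z axis and vertical below 0.1 rad and velocity of joint disc between -0.05 and 0.05 rad/s), for 0.2 s.
2. the scan button is pressed while the barcode faces the window (angle between the x axis of sample and the y axis of window, either way round below 0.21 rad and horizontal distance between code and window below 0.11 m and horizontal distance between sample and station below 0.015 m and angle between sample's own z axis and vertical below 0.1 rad and value of joint trigger above 0.004 m), for 0.05 s.
At the end, for the whole second after the job is handed in: The barcode faces the scanner window within 0.21 rad (12 degrees), the bottle stands upright (within 0.1 rad) and still, within 15 mm of the turntable axis, the turntable is at rest and the scan button, pressed after the barcode was turned to the window, is released (all of step 1 and value of joint trigger below 0.002 m and linear speed of sample below 0.02 m/s); the robot touches nothing.
It fails at once if the robot touches the sample bottle (more than 0.5 N) (contact force between any of the fingers, the arm and sample above 0.5 N).
It fails at once if a bystander is moved more than 20 mm (distance of any of resin_bottle, scraper, brush, cup, gear, bracket from where it was at the start of the episode above 0.02 m).
It also fails if it takes over 42 s, if anything falls off the work surface, if the arm or the gripper's body presses on something with over 40 N, if the wrist force passes 120 N, or if a joint passes its speed limit or range.

## Robot

A 6-joint arm with a two-finger parallel gripper is mounted at the origin on the work surface. World frame = base frame: x ahead of the robot, y to its left, z up, the work surface at z = 0. Lengths are in m, angles in rad, forces in N, time in s.
With the tool pointing down it reaches from about 0.35 to 0.85 m from the base axis. Payload 8.1 kg.
Tool frame: the origin (TCP) lies at the very end of the fingers, on their centre line; the grasp point (between the pads) lies 19 mm behind it (r.tcp_to_grasp is the z of the grasp point in the tool frame, in m); z points along the fingers, y is the line along which they close (so a half turn about z gives the same grasp; the last joint's range is limited). The gripper opens to 85 mm and grips with 20 to 120 N. Pads are 22 mm wide; open, the fingers measure 114 mm over their backs; the gripper's body (76 mm by 85 mm) begins 54 mm behind the grasp point. The pads swing forward as they close: fully open they stand 13 mm farther back than shut.
Start: joints at [-1.345, 0.13, 1.488, -0, 1.523, -0.085], TCP at [0.184, -0.571, 0.231] pointing down, gripper open.
Joint ranges: [-2.96, 2.96], [-0.89, 2.26], [0.02, 2.5], [-1.34, 4.48], [0, 2.73], [-2.66, 2.66]. Speed limits (rad/s): [2.39, 2.39, 2.79, 3.14, 3.14, 3.14].

## Interface

Orientations are given as a unit quaternion [w, x, y, z].
In Python, from station import r, eyes gives the robot as it stands. The module is installed in compiled form; this text tells all that it offers. Calls block until the motion is done:
- r.movep(position, orientation): joint-space move of the TCP to a pose.
- r.move_l(position, ori=None, feed=0.15): straight line of the TCP; ori=None keeps the orientation; feed is the mean speed in m/s.
- r.move_joints(angles): joint-space move.
- r.open_gripper() and r.grasp(force=None): open the fingers fully, or close them until they stop; force is the grip in N (None keeps the last).
- r.hold(seconds).
- r.ik(position, orientation): joint angles nearest the present ones, or None.
- eyes.read_camera(name): name is "side" or "top"; returns a dict with "frame" (420x560x3 uint8, red, green, blue), "fx", "fy", "cx", "cy" (pixels), "R" (3x3) and "t" (3): a world point X has camera coordinates R X + t. Camera axes: x right, y down, z forward; pixel columns grow to the right and rows downward; lengths in m; the calibration is good to about 2 mm. A picture is of the moment at which its call begins. There is no depth.
A pose or a line that the arm cannot do raises r.PlanningError and nothing moves.
- r.finish_job(): hands the job in; it is judged then, once.
Readings, each from a call of its own:
- r.current_time(): time.
- r.current_joint_pos(): joint angles.
- r.current_joint_velocities(): joint speeds.
- r.current_joint_efforts(): joint torques, N m.
- r.current_tool_pos(): TCP position.
- r.current_ee_rot(): TCP orientation.
- r.current_wrist_force(): force on the tool from outside, world axes, zero at the start.
- r.current_ft_torque(): the same for the moment, N m.
- r.current_finger_gap(): opening from 0.0 (shut) to 1.0 (fully open).
- r.current_grip_force(): force on a finger pad.
Only numpy, scipy, OpenCV 4.12 (cv2) and the standard library are available. Lean on these libraries where they do the work, as an engineer would, in place of code of your own. Each camera call takes 0.05 s, during which the arm holds its last target. There are 200 camera calls.

## Working session

There is one attempt and no reset: what is moved stays moved. The work goes in short steps, each a Python script; the robot and the scene stay as the last script left them, time stands still between calls to the robot, and variables do not carry over. Pictures are saved under pics/ and viewed, at most 10 in all, crops included, and the job is handed in when it is done.

```bash
mkdir -p pics
python3 - <<'E'
from station import r,eyes
import cv2,json
for n in("top","side"):
    c=eyes.read_camera(n); cv2.imwrite(f"pics/{n}0.png",c["frame"][:,:,::-1])
    print(n,c["fx"],c["fy"],c["cx"],c["cy"],c["R"],c["t"])
print(r.current_time(),r.current_ee_rot(),r.tcp_to_grasp)
E
```

```text
top 413.2009235246466 413.2009235246466 276.0151587207833 211.16480564982047 [[ 0.0042332  -0.99997583  0.00551548]
 [-0.9739423  -0.00537356 -0.22673227]
 [ 0.22675643 -0.00441196 -0.97394151]] [0.02651021 0.60724297 1.14134784]
side 384.7490631811959 384.7490631811959 282.43338822870436 217.1959405340059 [[ 0.99955866 -0.0276561   0.01084564]
 [-0.00892169 -0.62770838 -0.77839745]
 [ 0.02833534  0.77795715 -0.62767809]] [-0.57601725  0.09136672  1.09062918]
0.1 [-8.28332453e-04  9.87949465e-01  1.54774564e-01 -5.83621508e-05] -0.0187
```

View pics/top0.png

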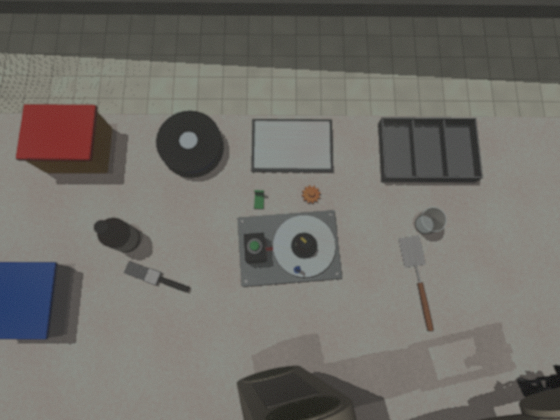

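View pics/side0.png

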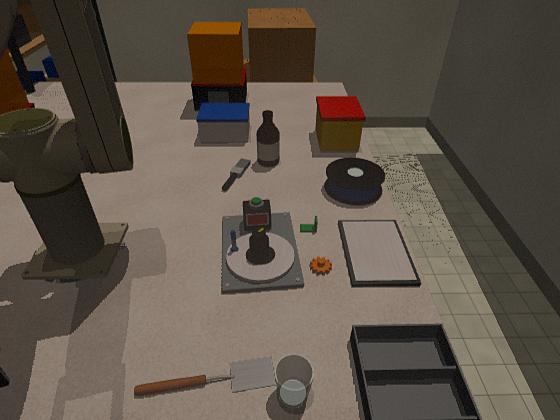

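The top view shows the plate at about (238–342, 212–286), the disc centre at (304,246), the blue post at (297,269) and the green button at (255,246). I'll zoom in for the stripe.

Run:
```python
import cv2,numpy as np
a=cv2.imread("pics/top0.png")[205:293,232:348]; b=cv2.imread("pics/side0.png")[190:295,215:305]
a=cv2.resize(a,(696,528),interpolation=cv2.INTER_CUBIC)
cv2.imwrite("pics/topz.png",np.clip(a*1.5,0,255).astype('uint8'))
b=cv2.resize(b,(510,595),interpolation=cv2.INTER_CUBIC); cv2.imwrite("pics/sidez.png",np.clip(b*1.5,0,255).astype('uint8'))
```

```text
(no output)
```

View pics/topz.png

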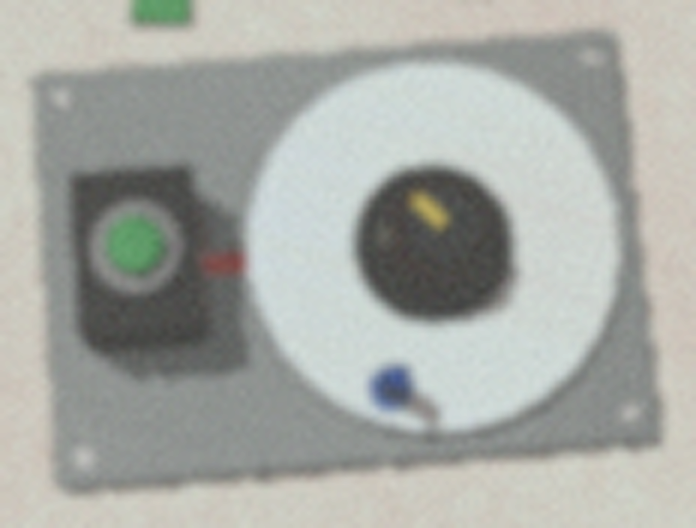

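View pics/sidez.png

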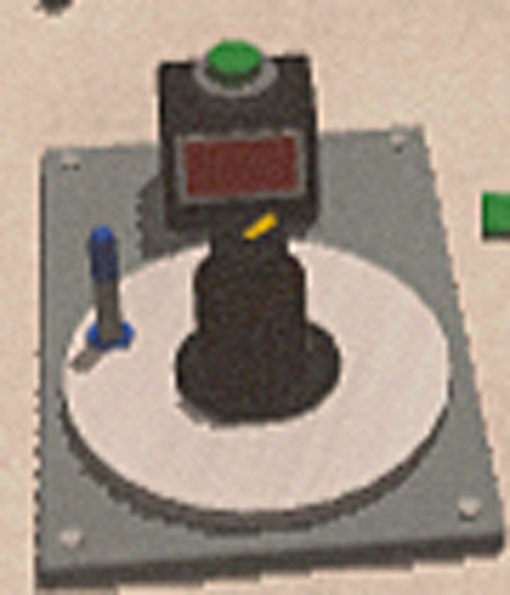

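```bash
cat > h.py <<'E'
import numpy as np,cv2
from station import r,eyes
def bp(c,uv,z):
    d=c["R"].T@np.array([(uv[0]-c["cx"])/c["fx"],(uv[1]-c["cy"])/c["fy"],1]); o=-c["R"].T@c["t"]
    return o+d*(z-o[2])/d[2]
def proj(c,X):
    p=c["R"]@np.asarray(X)+c["t"]; return np.array([p[0]/p[2]*c["fx"]+c["cx"],p[1]/p[2]*c["fy"]+c["cy"]])
def blob(c,lo,hi,box):
    h=cv2.cvtColor(c["frame"],cv2.COLOR_RGB2HSV); x0,y0,x1,y1=box
    m=cv2.inRange(h,lo,hi)[y0:y1,x0:x1]; ys,xs=np.nonzero(m)
    P=np.c_[xs+x0,ys+y0].astype(float); return P
E
python3 - <<'E'
from h import *
np.set_printoptions(precision=4,suppress=True)
T=eyes.read_camera("top");S=eyes.read_camera("side")
tz=lambda x,y:((x+.5)/6-.5+232,(y+.5)/6-.5+205)
k=90/510; sz=lambda x,y:((x+.5)*k-.5+215,(y+.5)*k-.5+190)
cor=[bp(T,tz(*p),.015)[:2] for p in[(38,78),(617,35),(660,447),(60,487)]]
print("corners",np.array(cor))
print("disc",bp(T,tz(432,247),.028)[:2], "S",bp(S,sz(256,377),.028)[:2])
print("button T",bp(T,tz(135,243),.09)[:2],"S",bp(S,sz(234,55),.09)[:2])
print("post T",bp(T,tz(392,386),.093)[:2],"S",bp(S,sz(102,234),.093)[:2])
print("stripe T",*[bp(T,tz(*p),.109)[:2] for p in[(412,197),(445,226)]],"S",*[bp(S,sz(*p),.109)[:2] for p in[(275,217),(248,236)]])
E
```

```text
corners [[ 0.5991  0.1455]
 [ 0.6232 -0.1501]
 [ 0.4148 -0.1655]
 [ 0.394   0.1296]]
disc [ 0.5115 -0.0533] S [ 0.513  -0.0637]
button T [0.5036 0.0911] S [0.5    0.1109]
post T [ 0.437  -0.0293] S [ 0.4423 -0.0338]
stripe T [ 0.5231 -0.0384] [ 0.5095 -0.0536] S [ 0.5235 -0.0415] [ 0.5113 -0.0547]
```

Measured: axis ≈ (0.511, −0.055), station yaw ≈ 4.3°, barcode heading ≈ 48°, and post at 162°. The disc has to turn about +46.5°, so I'll pinch the post and follow the arc.

```bash
cat >> h.py <<'E'
A=np.array([.5112,-.055])
def q(a): return [0,np.cos(a/2),np.sin(a/2),0]
def pose(deg,z):  # post bearing from axis -> tool pose, fingers closing tangentially
    t=np.radians(deg); p=A+.075*np.array([np.cos(t),np.sin(t)])
    return [*p,z],q(t-np.pi)
E
python3 - <<'E'
from h import *
np.set_printoptions(precision=3,suppress=True)
for d in(162,208.5): print(r.ik(*pose(d,.06)))
r.movep(*pose(162,.2)); p,o=pose(162,.06); r.move_l(p,o,feed=.12)
print(r.current_time(),r.current_wrist_force())
r.grasp(20); print(r.current_finger_gap(),r.current_grip_force(),r.current_wrist_force())
for d in np.linspace(162,208.5,9)[1:]:
    p,o=pose(d,.06); r.move_l(p,o,feed=.06)
print(r.current_time(),r.current_finger_gap(),r.current_wrist_force())
r.hold(.2)
for n in("top","side"):
    c=eyes.read_camera(n); cv2.imwrite(f"pics/{n}1.png",c["frame"][:,:,::-1])
r.open_gripper(); p,o=pose(208.5,.2); r.move_l(p,o,feed=.12)
T=eyes.read_camera("top");S=eyes.read_camera("side");print(r.current_time())
a=cv2.resize(T["frame"][205:293,232:348],(464,352),interpolation=cv2.INTER_CUBIC)
b=cv2.resize(S["frame"][190:295,215:305],(300,352),interpolation=cv2.INTER_CUBIC)
cv2.imwrite("pics/z2.png",np.clip(np.hstack([a,b])[:,:,::-1]*1.5,0,255).astype('uint8'))
E
```

```text
[-0.189 -0.15   2.093 -0.     1.199  1.696]
[-0.314 -0.111  2.057 -0.     1.196  0.759]
3.6583 [-1.041 -0.99   1.366]
0.13214026282814656 20.706953946501017 [-1.279  0.643  2.55 ]
6.5167 0.1305651847916963 [ 5.26   1.426 -1.488]
8.9417
```

View pics/z2.png

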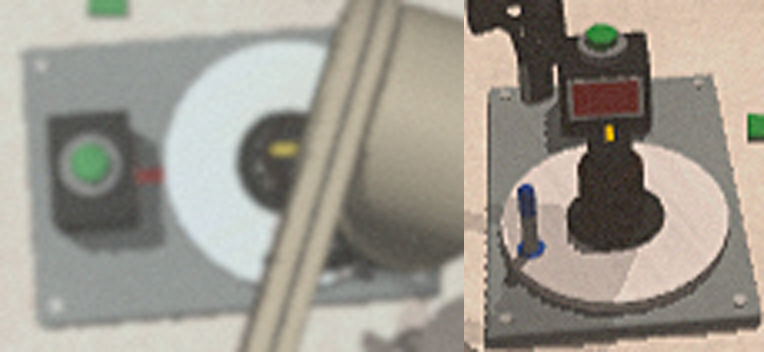

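The post was turned and released. The stripe now points at the scanner: in the left half from (298,148) to (270,151), and upright at (609,132) in the right half. I'll measure the heading.

Run:
```python
from h import *
for n,box in(("top",(285,225,320,255)),("side",(240,215,280,245))):
    c=eyes.read_camera(n); P=blob(c,(18,110,70),(38,255,255),box)
    W=np.array([bp(c,p,.109)[:2] for p in P]); m=W.mean(0); d=np.linalg.svd(W-m)[2][0]; d*=np.sign(d[1])
    print(n,len(P),m,d,np.degrees(np.arctan2(d[1],d[0])))
S=c; k=352/105
f=lambda x,y:((x-464+.5)*90/300-.5+215,(y+.5)/k-.5+190)
print("post S",bp(S,f(526,189),.093)[:2])
for z in(.09,.095,.1,.105): print(z,bp(S,f(601,34),z)[:2])
```

```text
top 14 [ 0.51016428 -0.04450983] [-0.01156501  0.99993312] 90.66264077461376
side 14 [ 0.51042143 -0.04634027] [0.0361093  0.99934785] 87.93063987280635
post S [ 0.44825447 -0.09231271]
0.09 [0.49970677 0.10847661]
0.095 [0.50004883 0.10166402]
0.1 [0.50039089 0.09485143]
0.105 [0.50073295 0.08803884]
```

The heading is about 90–94° against a target of about 94°, well within tolerance. Next I press the button, watching the force.

Run:
```python
from h import *
o=q(np.radians(4.3)); b=[.5002,.0896]
r.grasp(20); r.movep([*b,.17],o); r.move_l([*b,.115],feed=.1); r.hold(.2)
f0=r.current_wrist_force()[2]; z=.115; zc=None
while z>.088:
    z-=.001; r.move_l([*b,z],feed=.02); f=r.current_wrist_force()[2]-f0
    print(round(z,3),round(f,2),end="; ")
    if zc is None and f>1: zc=z
    if f>9: break
r.hold(.3); print(r.current_wrist_force()-0,r.current_tool_pos())
S=eyes.read_camera("side")
r.move_l([*b,.2],feed=.12)
T=eyes.read_camera("top"); S2=eyes.read_camera("side"); print(r.current_time())
g=lambda c,x0,y0,w,h:cv2.resize(c["frame"][y0:y0+h,x0:x0+w],(int(w*352/h),352),interpolation=cv2.INTER_CUBIC)
cv2.imwrite("pics/z3.png",np.clip(np.hstack([g(S,215,190,90,105),g(S2,215,190,90,105)])[:,:,::-1]*1.5,0,255).astype('uint8'))
P=blob(S2,(18,110,70),(38,255,255),(240,215,280,245))
W=np.array([bp(S2,p,.109)[:2] for p in P]); d=np.linalg.svd(W-W.mean(0))[2][0]; print(W.mean(0),d)
```

```text
0.114 1.06; 0.113 0.55; 0.112 0.94; 0.111 0.4; 0.11 -0.47; 0.109 0.02; 0.108 0.39; 0.107 0.51; 0.106 1.86; 0.105 2.83; 0.104 4.39; 0.103 4.11; 0.102 4.75; 0.101 4.8; 0.1 12.58; [-3.78882558 -0.99721506 11.35381736] [0.50041918 0.08961764 0.10091857]
16.6917
[ 0.51042143 -0.04634027] [-0.0361093  -0.99934785]
```

View pics/z3.png

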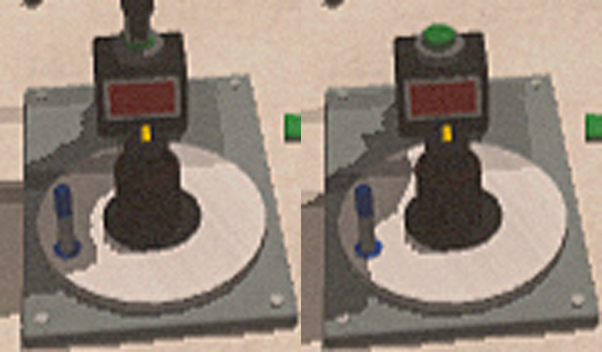

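The button was fully pressed (force rose to the 12 N end stop, about 6 mm of travel). It is up again at (439,34) in the right half, and the bottle is upright with its stripe still facing the window.

```bash
python3 -c "
from station import r
r.hold(.3); print(r.finish_job())"
```

```text
the job is handed in; nothing more can be done
None
```

The turntable was turned so the barcode faces the scanner window (about 4° off by my measurement, ±2°), the scan button was fully pressed and released, and the job was handed in at about 17 s with the bottle upright and not touched by the robot as far as the pictures and forces show.

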